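# Set out the square sample bottles with their caps level

## Task

Set up the sample display: stand the four square bottles upright on the black risers, one in the middle of each, the tallest bottle on the lowest riser, the next tallest on the next lowest, and so on up to the shortest bottle on the highest riser, so that all four caps come level. Tip no bottle over, and leave the round bottle and the round jar standing where they are.

Things in the scene. Friction and masses are not known exactly. Their poses are not given: they have to be found in the camera images.
- bottle_75: the shortest square bottle, empty, loose, frosted whitish plastic, black round screw cap, lime sticker on one side; 75 mm high over all; square body 32 x 32 mm, straight from the foot to 43 mm height, then a sloping shoulder to the cap; cap 24 mm diameter, the top 18 mm. About 40 g. Origin: centre of the underside; z up, x and y square to the flat sides.
- bottle_100: the second shortest square bottle, empty, loose, frosted whitish plastic, black round screw cap, lime sticker on one side; 100 mm high over all; square body 38 x 38 mm, straight from the foot to 68 mm height, then a sloping shoulder to the cap; cap 26 mm diameter, the top 18 mm. About 55 g. Origin: centre of the underside; z up, x and y square to the flat sides.
- bottle_125: the second tallest square bottle, empty, loose, frosted whitish plastic, black round screw cap, lime sticker on one side; 125 mm high over all; square body 44 x 44 mm, straight from the foot to 93 mm height, then a sloping shoulder to the cap; cap 28 mm diameter, the top 18 mm. About 75 g. Origin: centre of the underside; z up, x and y square to the flat sides.
- bottle_150: the tallest square bottle, empty, loose, frosted whitish plastic, black round screw cap, lime sticker on one side; 150 mm high over all; square body 50 x 50 mm, straight from the foot to 118 mm height, then a sloping shoulder to the cap; cap 30 mm diameter, the top 18 mm. About 100 g. Origin: centre of the underside; z up, x and y square to the flat sides.
- riser_90: the highest display riser: solid black square block, fixed to the counter, 88 x 88 mm, 90 mm high, flat top with a flush white disc of 52 mm diameter marking its middle. Origin: centre of the underside, on the counter; z up, x and y along its sides.
- riser_65: the second highest display riser: solid black square block, fixed to the counter, 80 x 80 mm, 65 mm high, flat top with a flush white disc of 52 mm diameter marking its middle. Origin: centre of the underside, on the counter; z up, x and y along its sides.
- riser_40: the second lowest display riser: solid black square block, fixed to the counter, 72 x 72 mm, 40 mm high, flat top with a flush white disc of 52 mm diameter marking its middle. Origin: centre of the underside, on the counter; z up, x and y along its sides.
- riser_15: the lowest display riser: solid black square block, fixed to the counter, 64 x 64 mm, 15 mm high, flat top with a flush white disc of 52 mm diameter marking its middle. Origin: centre of the underside, on the counter; z up, x and y along its sides.
- round_bottle: round frosted bottle with black cap, loose, not for the display: 44 mm diameter, 112 mm high. Origin: centre of the underside, z up.
- round_jar: wide round frosted jar with wide black lid, loose, not for the display: 64 mm diameter, 80 mm high. Origin: centre of the underside, z up.
Not all that is in view belongs to the job. Leave any blue look-alike of the bottle_100 alone.

How it is judged:
By the outcome, as a careful person would: the job done as asked, in the order asked, and still so for the second after the job is handed in, with the robot touching nothing.
It also fails if it takes over 112 s, if anything falls off the work surface, if the arm or the gripper's body presses on something with over 40 N, if the wrist force passes 120 N, or if a joint passes its speed limit or range.

## Robot

A 6-joint arm with a two-finger parallel gripper is mounted at the origin on the work surface. World frame = base frame: x ahead of the robot, y to its left, z up, the work surface at z = 0. Lengths are in mm, angles in degrees, forces in N, time in s.
With the tool pointing down it reaches from about 350 to 850 mm from the base axis. Payload 8.1 kg.
Tool frame: the origin (TCP) lies at the very end of the fingers, on their centre line; the grasp point (between the pads) lies r.tcp_to_grasp behind it (r.tcp_to_grasp is the distance from the TCP to the grasp point, in mm); z points along the fingers, y is the line along which they close (so a half turn about z gives the same grasp; the last joint's range is limited). The gripper opens to 85 mm and grips with 20 to 120 N. Pads are 22 mm wide; open, the fingers measure 114 mm over their backs; the gripper's body (76 mm by 85 mm) begins 54 mm behind the grasp point. The pads swing forward as they close: fully open they stand 13 mm farther back than shut.
Start: joints at [58.877, 7.471, 85.268, -0, 87.261, -4.893], TCP at [265.166, 538.231, 231.292] pointing down, gripper open.
Joint ranges: [-169.43, 169.43], [-51.17, 129.36], [1.28, 143.12], [-76.62, 256.62], [0, 156.53], [-152.29, 152.29]. Speed limits (degrees/s): [136.94, 136.94, 159.86, 180, 180, 180].

## Interface

Orientations are given as [roll, pitch, yaw] about the fixed x, y, z axes, in that order (R = Rz(yaw) Ry(pitch) Rx(roll)).
In Python, from bench import r gives the robot as it stands.
- The arm moves only by the shell command python3 -m handwheel 'ROWS' [OPENING] [FORCE]. ROWS is JSON, a list of rows, each a list of 4 numbers: the shift along the tool's x, y, z in m, then the turn about the tool's z in degrees. A call has 1 to 10 rows; each row shifts and turns the commanded pose from where the row before left it, along the tool's axes as they then stand; what a row does not reach is not made up. A row lasts 1/10 s, in which the tool goes at most 50 mm and 8.59 degrees, less where a joint would pass 70% of its speed; a pose out of reach is approached as far as the arm can. A call is refused whole if a number of a shift passes 0.05 or a number of a turn 8.59, either way. A call with a gripper value outside its range is refused whole. OPENING is the finger opening in m, from 0 to 0.0854, set as the call begins (- or left out, the last holds). The fingers move at their own pace and stop on an object; FORCE is the grip in N (left out, the last holds). Time passes only in rows, so rows that do not move let the fingers close. It gives the time, the measured TCP pose, the force, the opening and the grip force at its end, in the units of the state.
- r.sense(): the state, without advancing time (a new reading comes with each control period).
- r.snapshot(name): name is "side" or "top" or "wrist"; returns the picture (384x512x3 uint8, red, green, blue); there is no depth.
- r.camera_params(name): a dict with "fx", "fy", "cx", "cy" (pixels), "R" (3x3) and "t" (3): a world point X has camera coordinates R X + t; the wrist camera has in their place "mount" (4x4, takes a point from camera to tool coordinates, whose origin is the TCP and whose axes are the flange's). Camera axes: x right, y down, z forward; pixel columns grow to the right and rows downward; lengths in mm; the calibration is good to about 2 mm. A picture is of the moment at which its call begins: read the wrist's pose just before it. camera_params takes no time and is no camera call.
- r.hand_in(): hands the job in; it is judged then, once.
The state is a dict: "time": time; "joint_pos": joint angles; "qd": joint speeds; "joint_efforts": joint torques, N m; "tool_pos": TCP position; "tcp_rot": TCP orientation; "ft_force": force on the tool from outside, world axes, zero at the start; "wrist_torque": the same for the moment, N m; "finger_gap": finger opening in mm; "grip_force": force on a finger pad.
Only numpy, scipy, OpenCV 4.12 (cv2) and the standard library are available. Lean on these libraries where they do the work, as an engineer would, in place of code of your own. Each camera call takes 0.05 s, during which the arm holds its last target. There are 200 camera calls.

## Working session

There is one attempt and no reset: what is moved stays moved. The work goes in short steps, Python scripts to look and compute and a shell command to move; the robot and the scene stay as the last step left them, time stands still between calls to the robot, and variables do not carry over. Pictures are saved under pics/ and viewed, at most 14 in all, crops included, and the job is handed in when it is done.

```bash
ls; mkdir -p pics; python3 - <<'E'
from bench import r
import cv2,numpy as np
s=r.sense();print(s, r.tcp_to_grasp)
for n in("side","top"):
    cv2.imwrite(f"pics/{n}0.png",r.snapshot(n)[:,:,::-1]); print(n,r.camera_params(n))
print(r.camera_params("wrist"))
E
```

```text
pics
{'time': 0.0, 'joint_pos': array([ 5.88771934e+01,  7.51684633e+00,  8.53291391e+01,  1.93507036e-03,
        8.72622490e+01, -4.89347024e+00]), 'qd': array([ 0.02025403,  0.01397575,  0.02204253, -0.08473158,  0.00076002,
       -0.00109986]), 'joint_efforts': array([ 3.17658414e-03, -5.69415128e+01, -5.00544369e+01,  1.69812017e-05,
        1.52349402e-02, -3.95565462e-05]), 'tool_pos': array([264.86457063, 537.75693394, 230.22766408]), 'tcp_rot': array([-1.79892325e+02, -1.11583975e-02,  1.53770559e+02]), 'ft_force': array([ 0.83825463, -0.76917366, -0.16791313]), 'wrist_torque': array([ 0.01981619, -0.00369763,  0.01318608]), 'grip_force': 0.0, 'finger_gap': 85.39380770082283} 18.700000000000003
side {'fx': 371.7152468438015, 'fy': 371.7152468438015, 'cx': 256.3597313371076, 'cy': 188.74932151970637, 'R': array([[ 0.94699076, -0.32109283,  0.0103872 ],
       [-0.2014836 , -0.61879256, -0.75927606],
       [ 0.25022562,  0.71693456, -0.65068577]]), 't': array([-494.18970194,  153.9652986 ,  839.96358049])}
top {'fx': 441.9227576620989, 'fy': 441.9227576620989, 'cx': 247.45808814002945, 'cy': 194.00178304483498, 'R': array([[ 0.01673549, -0.99982985,  0.00775836],
       [-0.97992731, -0.017943  , -0.19854602],
       [ 0.19865144, -0.00427986, -0.98006086]]), 't': array([ -20.86320592,  533.90407723, 1242.30302397])}
{'fx': 312.02040504355676, 'fy': 312.02040504355676, 'cx': 259.8183428852639, 'cy': 191.45904593456925, 'mount': array([[-2.84260616e-04, -9.46347216e-01, -3.23151458e-01,
         8.24545546e+01],
       [ 9.99999946e-01, -3.22404217e-04,  6.45076233e-05,
         2.45567200e-01],
       [-1.65232003e-04, -3.23151423e-01,  9.46347257e-01,
        -1.42607277e+02],
       [ 0.00000000e+00,  0.00000000e+00,  0.00000000e+00,
         1.00000000e+00]])}
```

View pics/top0.png

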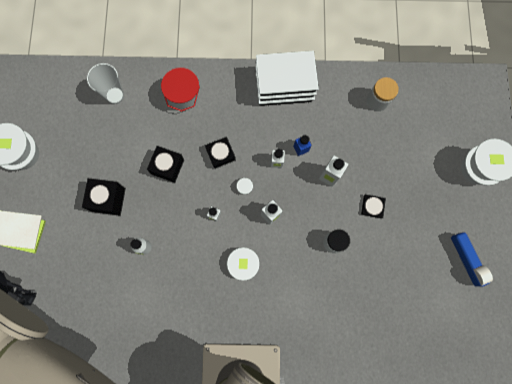

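View pics/side0.png

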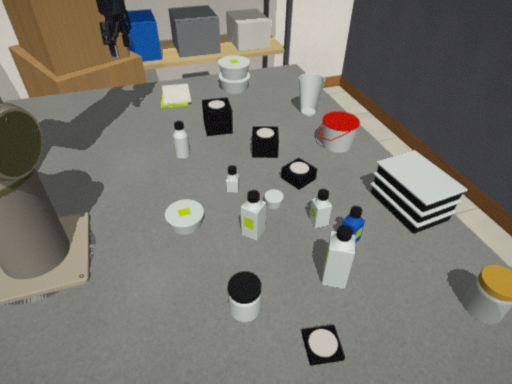

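```bash
cat > h.py <<'E'
import numpy as np,cv2
from bench import r
from scipy.spatial.transform import Rotation as Ro
def cam(n):
    p=r.camera_params(n)
    if n!="wrist": return p,p["R"],p["t"]
    s=r.sense();T=Ro.from_euler("xyz",s["tcp_rot"],degrees=True).as_matrix();m=p["mount"]
    Rwc=T@m[:3,:3];c=T@m[:3,3]+s["tool_pos"]
    return p,Rwc.T,-Rwc.T@c
def ray(C,u,v,z):
    p,R,t=C;d=R.T@np.array([(u-p["cx"])/p["fx"],(v-p["cy"])/p["fy"],1]);c=-R.T@t
    return c+d*(z-c[2])/d[2]
def proj(C,X):
    p,R,t=C;q=R@np.array(X,float)+t
    return np.array([p["fx"]*q[0]/q[2]+p["cx"],p["fy"]*q[1]/q[2]+p["cy"]])
def blob(mask,u,v,rad):
    m=np.zeros_like(mask,dtype=np.uint8);cv2.circle(m,(int(u),int(v)),rad,1,-1)
    n,l,st,c=cv2.connectedComponentsWithStats((mask.astype(np.uint8)*m),connectivity=4)
    i=1+min(range(n-1),key=lambda k:np.hypot(*(c[k+1]-[u,v]))-0.3*st[k+1,4]) 
    return c[i],st[i],l==i
E
python3 - <<'E'
from h import *
im=cv2.imread("pics/top0.png");g=im.max(2);sat=im.max(2).astype(int)-im.min(2);C=cam("top")
for n,u,v,h in[("b150",339,163,150),("b125",271,209,125),("b100",279,155,100),("b75",213,210,75),("blue",304,140,100),("rb",136,243,112),("jar",339,240,80)]:
    c,st,l=blob((g<60),u,v,9 if n!="jar" else 15);print(n,c.round(1),st[2:],"captop",ray(C,*c,h-5).round(1))
for n,u,v,h in[("r15",374,206,15),("r40",220,151,40),("r65",164,162,65),("r90",100,195,90),("dish",245,186,20)]:
    c,st,l=blob((g>140),u,v,16);print(n,c.round(1),st[2:],ray(C,*c,h).round(1),"diam",[round(float(np.hypot(*(ray(C,c[0]+st[2]/2,c[1],h)-ray(C,c[0]-st[2]/2,c[1],h))[:2])),1)])
cv2.imwrite("pics/crop.png",cv2.resize(im[130:270,190:390],None,fx=4,fy=4,interpolation=cv2.INTER_CUBIC))
E
```

```text
b150 [338.2 163.8] [11 11 87] captop [ 605.3 -260.4  145. ]
b125 [272.1 208.2] [ 9  9 66] captop [482.1 -79.8 120. ]
b100 [278.3 153. ] [ 9  9 59] captop [648.3 -98.4  95. ]
b75 [212.2 211. ] [ 7  7 44] captop [479.4  89.   70. ]
blue [304.  139.3] [ 9  9 65] captop [ 691.3 -173.2   95. ]
rb [135.1 243.6] [11 10 83] captop [379.  294.3 107. ]
jar [338.1 240. ] [ 23  21 383] captop [ 402.  -269.8   75. ]
r15 [373.8 205.5] [ 17  18 232] [ 513.5 -392.7   15. ] diam [51.3]
r40 [219.7 150.6] [ 17  16 223] [669.3  74.6  40. ] diam [51.4]
r65 [163.5 161.2] [ 18  17 239] [626.1 237.4  65. ] diam [53.0]
r90 [ 99.1 194. ] [ 18  19 259] [519.1 410.   90. ] diam [51.0]
dish [244.5 185.5] [ 16  18 221] [567.1  -2.3  20. ] diam [48.3]
```

View pics/crop.png

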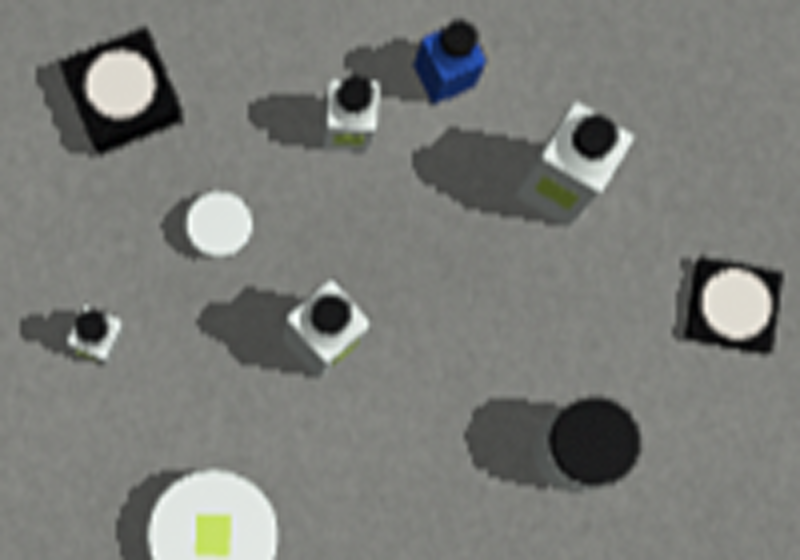

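```bash
cat >> h.py <<'E'
def go(x,y,z,yaw=None,start=None):
    "total shift in tool axes (m) now, the per-row size, and the turn about tool z"
    s=r.sense();p,e=(s["tool_pos"],s["tcp_rot"])
    T=Ro.from_euler("xyz",e,degrees=True).as_matrix();d=T.T@(np.array([x,y,z])-p)/1000
    n=int(np.ceil(np.linalg.norm(d)/.045))
    print("total",d.round(4),"rows",n,"each",(d/max(n,1)).round(4),"turn",None if yaw is None else round(-((yaw-e[2]+180)%360-180),1),"yaw",round(e[2],1),"t",round(s["time"],2))
E
python3 -c "
from h import *
go(605,-260,230,146.6)"
```

```text
total [-0.6577 -0.5654  0.0012] rows 20 each [-0.0329 -0.0283  0.0001] turn 7.2 yaw 153.8 t 0.1
```

```bash
python3 -m handwheel '[[-0.033,-0.0283,0,0],[-0.033,-0.0283,0,0],[-0.033,-0.0283,0,0],[-0.033,-0.0283,0,0],[-0.033,-0.0283,0,0],[-0.033,-0.0283,0,0],[-0.033,-0.0283,0,0],[-0.033,-0.0283,0,0],[-0.033,-0.0283,0,0],[-0.033,-0.0283,0,0]]'; python3 -m handwheel '[[-0.033,-0.0283,0,0],[-0.033,-0.0283,0,0],[-0.033,-0.0283,0,0],[-0.033,-0.0283,0,0],[-0.033,-0.0283,0,0],[-0.033,-0.0283,0,0],[-0.033,-0.0283,0,0],[-0.033,-0.0283,0,0],[-0.033,-0.0283,0,0],[-0.030,-0.0283,0,7.2]]'; python3 -m handwheel '[[0,0,0,0],[0,0,0,0],[0,0,0,0]]'
cat > look.py <<'E'
# wrist look: cap centre + body edges at shoulder height; args name x y cap-height body-height pic
import sys
from h import *
def look(pic,x,y,h,hb,side):
    C=cam("wrist");im=r.snapshot("wrist")[:,:,::-1].copy();cv2.imwrite(pic,im)
    u,v=proj(C,[x,y,h]);print("expect cap px",round(u),round(v))
    g=im.max(2)
    c,st,l=blob(g<60,u,v,70);ct,_=cv2.findContours(l.astype(np.uint8),0,2)[:2]
    el=cv2.fitEllipse(max(ct,key=len));print("cap blob",c.round(1),st[2:],"ellipse",np.round(el[0],1),np.round(el[1],1))
    print("cap xy",ray(C,*c,h-4).round(1));return C,im
if __name__=="__main__":
    a=sys.argv;look(a[1],*map(float,a[2:6]),0)
E
python3 look.py pics/w150.png 605 -260 150 118
```

```text
time: 1.1
tool_pos: [436.2, 136.8, 231.1]
tcp_rot: [-180.0, -0.0, 153.8]
ft_force: [1.0, -0.3, 0.0]
finger_gap: 85.0
grip_force: 0.0
time: 2.1
tool_pos: [604.6, -261.6, 230.5]
tcp_rot: [-180.0, -0.1, 146.5]
ft_force: [0.1, 0.3, 0.7]
finger_gap: 85.5
grip_force: 0.0
time: 2.4
tool_pos: [604.1, -258.9, 231.0]
tcp_rot: [180.0, -0.1, 146.6]
ft_force: [-0.3, 0.6, 0.5]
finger_gap: 85.7
grip_force: 0.0
expect cap px 259 201
cap blob [261.3 201.4] [  36   41 1185] ellipse [261.2 201.4] [36.4 40.1]
cap xy [ 607.7 -259.5  146. ]
```

View pics/w150.png

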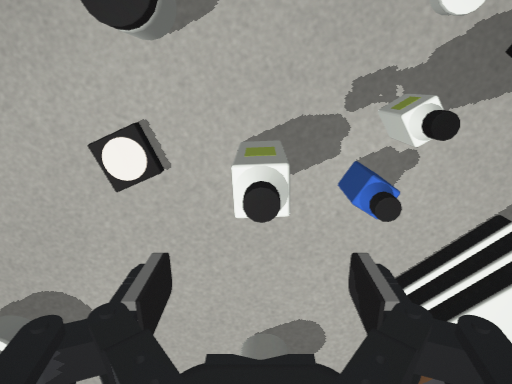

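```bash
python3 - <<'E'
from h import *
C=cam("wrist");im=cv2.imread("pics/w150.png")
c,st,l=blob(im.min(2)>170,125,158,32);print(c,st[2:],ray(C,*c,15).round(1))
E
python3 -m handwheel '[[-0.002,0,0.03,0],[0,0,0.03,0],[0,0,0.03,0],[0,0,0.03,0],[0,0,0.026,0],[0,0,0,0],[0,0,0,0]]'; python3 -m handwheel '[[0,0,0,0],[0,0,0,0],[0,0,0,0],[0,0,0,0],[0,0,0,0],[0,0,0,0],[0,0,0,0],[0,0,0,0]]' 0.03 30
```

```text
[123.84910655 158.45201853] [  45   44 1511] [ 516. -391.   15.]
time: 3.15
tool_pos: [606.0, -260.0, 85.9]
tcp_rot: [180.0, -0.0, 146.7]
ft_force: [0.3, 0.1, -0.1]
finger_gap: 85.4
grip_force: 0.0
time: 3.95
tool_pos: [607.5, -261.4, 87.8]
tcp_rot: [180.0, 0.2, 146.6]
ft_force: [-0.3, 1.5, 7.1]
finger_gap: 49.5
grip_force: 31.1
```

```bash
python3 -m handwheel '[[0,0,-0.015,0],[0,0,-0.025,0],[0,0,-0.02,0],[0,0,0,0],[0,0,0,0]]'; python3 -c "
from h import *
go(514.7,-392.5,103)"
```

```text
time: 4.45
tool_pos: [606.4, -261.2, 146.1]
tcp_rot: [180.0, 0.1, 146.6]
ft_force: [-0.5, 0.6, -0.2]
finger_gap: 49.9
grip_force: 31.1
total [ 0.0043 -0.1601  0.0431] rows 4 each [ 0.0011 -0.04    0.0108] turn None yaw 146.6 t 4.45
```

```bash
python3 -m handwheel '[[0.001,-0.025,0,0],[0.001,-0.035,0,0],[0.001,-0.04,0,0],[0.001,-0.035,0,0],[0,-0.025,0,0],[0,0,0,0],[0,0,0,0],[0,0,0.02,0],[0,0,0.015,0],[0,0,0.007,0]]';python3 -m handwheel '[[0,0,0.002,0],[0,0,0,0],[0,0,0,0]]'
```

```text
time: 5.45
tool_pos: [514.9, -390.1, 101.8]
tcp_rot: [179.9, -0.1, 146.7]
ft_force: [-2.8, 6.7, 29.6]
finger_gap: 49.7
grip_force: 27.1
time: 5.75
tool_pos: [515.7, -391.1, 101.9]
tcp_rot: [179.9, 0.0, 146.7]
ft_force: [0.1, 3.3, 6.2]
finger_gap: 49.5
grip_force: 32.4
```

```bash
python3 -m handwheel '[[0,0,0,0],[0,0,0,0],[0,0,0,0],[0,0,0,0],[0,0,0,0],[0,0,-0.02,0],[0,0,-0.04,0],[0,0,-0.04,0],[0,0,-0.03,0],[0,0,0,0]]' 0.0854; python3 - <<'E'
from look import look
from h import *
C,im=look("pics/p150.png",515,-392,165,0,0)
im2=r.snapshot("top")[:,:,::-1];cv2.imwrite("pics/top1.png",im2);Ct=cam("top")
u,v=proj(Ct,[515,-392,160]);print(blob(im2.max(2)<60,u,v,9)[0],ray(Ct,*blob(im2.max(2)<60,u,v,9)[0],160))
go(480,-82,230,131)
E
```

```text
time: 6.75
tool_pos: [516.7, -394.3, 238.3]
tcp_rot: [-179.9, 0.6, 146.6]
ft_force: [0.2, -1.0, 0.1]
finger_gap: 85.2
grip_force: 0.0
expect cap px 261 198
cap blob [263.4 194.9] [  38   43 1297] ellipse [263.3 194.9] [38.1 41.8]
cap xy [ 515.  -389.7  161. ]
[384. 191.] [ 527.6265678  -379.12960429  160.        ]
total [0.2004 0.2401 0.0018] rows 7 each [0.0286 0.0343 0.0003] turn 15.6 yaw 146.6 t 6.85
```

View pics/p150.png

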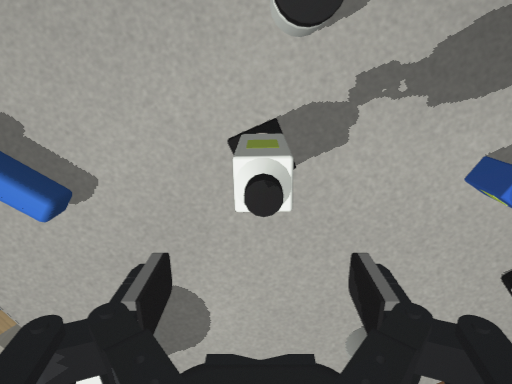

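```bash
python3 -m handwheel '[[0.0286,0.0343,0,0],[0.0286,0.0343,0,0],[0.0286,0.0343,0,0],[0.0286,0.0343,0,0],[0.0286,0.0343,0,0],[0.0286,0.0343,0,0],[0.0286,0.0343,0,0],[0,0,0,7.8],[0,0,0,7.8],[0,0,0,0]]'; python3 -m handwheel '[[0,0,0,0],[0,0,0,0]]'; python3 - <<'E'
from look import look
from h import *
C,im=look("pics/w125.png",481,-80,125,0,0)
print(r.sense()["tool_pos"],r.sense()["tcp_rot"])
E
```

```text
time: 7.85
tool_pos: [478.8, -80.9, 229.4]
tcp_rot: [-179.9, -0.1, 130.9]
ft_force: [0.2, 0.0, 0.2]
finger_gap: 85.2
grip_force: 0.0
time: 8.05
tool_pos: [479.3, -81.9, 230.4]
tcp_rot: [-180.0, -0.1, 131.1]
ft_force: [0.0, 0.1, -0.9]
finger_gap: 85.5
grip_force: 0.0
expect cap px 262 189
cap blob [266.3 188.3] [ 32  35 864] ellipse [266.3 188.3] [30.6 34.4]
cap xy [484.1 -78.2 121. ]
[479.45743495 -81.89114539 230.66010388] [-1.79967097e+02 -5.37972918e-02  1.31074585e+02]
```

View pics/w125.png

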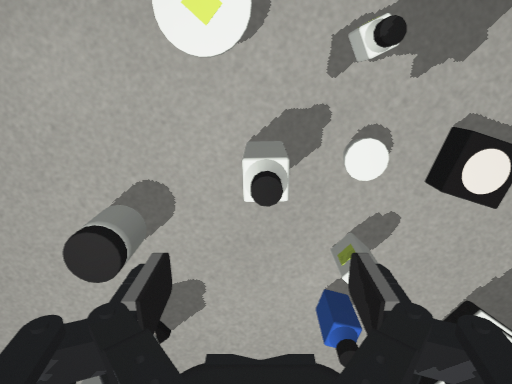

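```bash
python3 - <<'E'
from h import *
C=cam("wrist");im=cv2.imread("pics/w125.png")
c,st,l=blob(im.min(2)>170,487,171,35);print(c,st[2:],ray(C,*c,40).round(1))
E
python3 -m handwheel '[[0,0.004,0.03,0],[0,0,0.04,0],[0,0,0.04,0],[0,0,0.03,0],[0,0,0.02,0],[0,0,0.008,0],[0,0,0,0],[0,0,0,0]]'; python3 -m handwheel '[[0,0,0,0],[0,0,0,0],[0,0,0,0],[0,0,0,0],[0,0,0,0],[0,0,0,0],[0,0,0,0],[0,0,0,0]]' 0.025 30;python3 -m handwheel '[[0,0,-0.02,0],[0,0,-0.04,0],[0,0,-0.03,0],[0,0,0,0],[0,0,0,0]]'; python3 -c "
from h import *
go(670,75,100)"
```

```text
[485.66586826 170.92634731] [  48   45 1670] [672.3  76.8  40. ]
time: 8.9
tool_pos: [483.6, -79.4, 64.4]
tcp_rot: [180.0, 0.1, 131.0]
ft_force: [0.4, -0.0, 0.3]
finger_gap: 85.5
grip_force: 0.0
time: 9.7
tool_pos: [483.6, -79.1, 64.4]
tcp_rot: [179.9, 0.1, 131.0]
ft_force: [-1.0, -0.6, 5.3]
finger_gap: 43.8
grip_force: 30.7
time: 10.2
tool_pos: [483.2, -79.1, 153.8]
tcp_rot: [179.9, 0.1, 131.0]
ft_force: [-1.0, 0.6, -1.6]
finger_gap: 43.6
grip_force: 30.9
total [-0.0061  0.242   0.054 ] rows 6 each [-0.001   0.0403  0.009 ] turn None yaw 131.0 t 10.2
```

```bash
python3 -m handwheel '[[-0.001,0.02,0,0],[-0.001,0.04,0,0],[-0.001,0.045,0,0],[-0.001,0.045,0,0],[-0.001,0.045,0,0],[-0.001,0.033,0,0],[0,0.015,0,0],[0,0,0,0],[0,0,0.015,0],[0,0,0.015,0]]';python3 -m handwheel '[[0,0,0.01,0],[0,0,0.006,0],[0,0,0.003,0],[0,0,0,0],[0,0,0,0]]'
```

```text
time: 11.2
tool_pos: [669.2, 75.0, 121.3]
tcp_rot: [-179.9, -0.0, 130.9]
ft_force: [0.9, 0.2, -1.3]
finger_gap: 44.0
grip_force: 30.9
time: 11.7
tool_pos: [670.2, 75.5, 104.4]
tcp_rot: [180.0, 0.0, 130.9]
ft_force: [0.2, -0.0, -0.4]
finger_gap: 43.7
grip_force: 30.5
```

```bash
python3 -m handwheel '[[0,0,0.001,0],[0,0,0,0]]'; python3 -m handwheel '[[0,0,0,0],[0,0,0,0],[0,0,0,0],[0,0,0,0],[0,0,0,0],[0,0,-0.02,0],[0,0,-0.04,0],[0,0,-0.04,0],[0,0,-0.03,0],[0,0,0,0]]' 0.0854; python3 - <<'E'
from look import look
from h import *
C,im=look("pics/p125.png",670.8,75.6,165,0,0)
go(647,-98,230,84)
E
```

```text
time: 11.9
tool_pos: [670.3, 75.6, 104.3]
tcp_rot: [180.0, 0.0, 131.0]
ft_force: [-2.9, -0.7, 5.5]
finger_gap: 43.8
grip_force: 31.0
time: 12.9
tool_pos: [673.1, 76.0, 240.6]
tcp_rot: [179.5, 0.4, 131.0]
ft_force: [0.5, 0.2, 1.6]
finger_gap: 85.6
grip_force: 0.0
expect cap px 256 200
cap blob [256.6 196.6] [  35   40 1100] ellipse [256.5 196.7] [34.8 38.7]
cap xy [670.8  76.7 161. ]
total [-0.1149 -0.1329  0.0071] rows 4 each [-0.0287 -0.0332  0.0018] turn 47.0 yaw 131.0 t 12.95
```

View pics/p125.png

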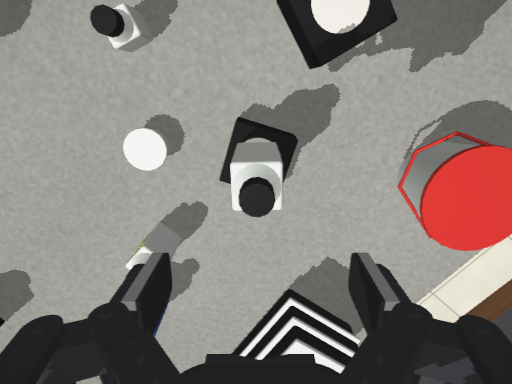

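Bottle_125 stands upright on riser_40, with the cap at px (257,197) giving (670.8, 76.7), which is on centre. Next is the white bottle_100, not the blue one.

```bash
python3 -m handwheel '[[-0.0287,-0.0332,0,0],[-0.0287,-0.0332,0,0],[-0.0287,-0.0332,0,0],[-0.0287,-0.0332,0.007,0],[0,0,0,8],[0,0,0,8],[0,0,0,8],[0,0,0,8],[0,0,0,8],[0,0,0,7]]'; python3 -m handwheel '[[0,0,0,0],[0,0,0,0]]'; python3 - <<'E'
from look import look
from h import *
C,im=look("pics/w100.png",648,-98,100,0,0)
print(r.sense()["tool_pos"],r.sense()["tcp_rot"])
E
```

```text
time: 13.95
tool_pos: [644.4, -97.8, 224.3]
tcp_rot: [-179.8, -0.0, 83.6]
ft_force: [-0.4, 0.6, -0.6]
finger_gap: 85.8
grip_force: 0.0
time: 14.15
tool_pos: [644.7, -97.8, 225.0]
tcp_rot: [-179.9, -0.0, 84.2]
ft_force: [0.4, -0.1, 0.1]
finger_gap: 85.4
grip_force: 0.0
expect cap px 263 183
cap blob [266.7 179.2] [ 27  31 657] ellipse [266.7 179.2] [26.3 30.2]
cap xy [651.8 -96.2  96. ]
[644.78420527 -97.85711019 225.35166902] [-1.79922637e+02 -8.93806649e-03  8.41697885e+01]
```

View pics/w100.png

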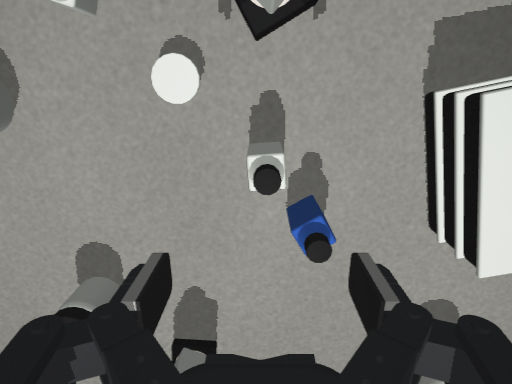

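```bash
python3 -m handwheel '[[0.001,0.005,0.04,0],[0,0,0.045,0],[0,0,0.045,0],[0,0,0.03,0],[0,0,0.02,0],[0,0,0.007,0],[0,0,0,0],[0,0,0,0]]'; python3 -m handwheel '[[0,0,0,0],[0,0,0,0],[0,0,0,0],[0,0,0,0],[0,0,0,0],[0,0,0,0],[0,0,0,0],[0,0,0,0],[0,0,0,0]]' 0.02 30
```

```text
time: 15.0
tool_pos: [651.2, -97.7, 40.8]
tcp_rot: [179.9, 0.0, 84.0]
ft_force: [-0.2, 0.2, -0.1]
finger_gap: 85.1
grip_force: 0.0
time: 15.9
tool_pos: [651.0, -97.7, 40.4]
tcp_rot: [179.9, 0.0, 84.0]
ft_force: [-1.2, 0.1, 5.9]
finger_gap: 38.0
grip_force: 29.7
```

```bash
python3 -m handwheel '[[0,0,-0.02,0],[0,0,-0.04,0],[0,0,-0.045,0],[0,0,-0.045,0],[0,0,-0.045,0],[0,0,0,0],[0,0,0,0]]'; python3 -c "
from h import *
go(627.5,238,105)"
```

```text
time: 16.6
tool_pos: [651.1, -97.7, 236.1]
tcp_rot: [179.8, 0.0, 84.0]
ft_force: [-0.4, -0.3, -2.0]
finger_gap: 38.3
grip_force: 29.4
total [ 0.3314 -0.0592  0.1307] rows 9 each [ 0.0368 -0.0066  0.0145] turn None yaw 84.0 t 16.6
```

```bash
python3 -m handwheel '[[0.03,-0.0059,0,0],[0.04,-0.0075,0,0],[0.045,-0.0075,0,0],[0.045,-0.0075,0,0],[0.045,-0.0075,0,0],[0.045,-0.0075,0,0],[0.04,-0.0075,0,0],[0.03,-0.005,0,0],[0.0114,-0.0033,0,0],[0,0,0,0]]'; python3 -m handwheel '[[0,0,0,0],[0,0,0,0]]'; python3 - <<'E'
from h import *
C=cam("wrist");cv2.imwrite("pics/pre65.png",r.snapshot("wrist")[:,:,::-1])
print(proj(C,[627.5,238.5,65]));go(627.5,238,105)
E
```

```text
time: 17.6
tool_pos: [624.7, 239.5, 231.7]
tcp_rot: [-179.8, 0.1, 84.1]
ft_force: [-0.0, -1.0, -1.1]
finger_gap: 38.0
grip_force: 29.3
time: 17.8
tool_pos: [626.4, 236.5, 233.7]
tcp_rot: [-180.0, 0.0, 83.9]
ft_force: [0.6, 0.5, -0.4]
finger_gap: 38.6
grip_force: 29.4
[259.97113277 168.25266395]
total [0.0016 0.0009 0.129 ] rows 3 each [0.0005 0.0003 0.043 ] turn None yaw 83.9 t 17.85
```

View pics/pre65.png

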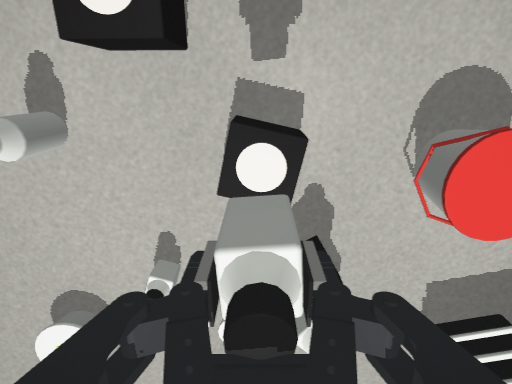

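```bash
python3 -m handwheel '[[0.002,0.0015,0.02,0],[0,0,0.035,0],[0,0,0.035,0],[0,0,0.02,0],[0,0,0.01,0],[0,0,0.006,0],[0,0,0.003,0],[0,0,0.001,0],[0,0,0,0],[0,0,0,0]]'
```

```text
time: 18.85
tool_pos: [628.5, 240.4, 105.5]
tcp_rot: [179.9, -0.0, 84.0]
ft_force: [0.8, -0.2, 0.5]
finger_gap: 38.3
grip_force: 29.4
```

```bash
python3 -m handwheel '[[0,0,-0.002,0],[-0.001,0,0,0],[0,0,0.003,0],[0,0,0,0],[0,0,0,0]]'; python3 -m handwheel '[[0,0,0,0],[0,0,0,0],[0,0,0,0],[0,0,0,0],[0,0,0,0],[0,0,-0.02,0],[0,0,-0.04,0],[0,0,-0.04,0],[0,0,-0.03,0],[0,0,0,0]]' 0.0854; python3 -m handwheel '[[0,0,0,0],[0,0,0,0]]'; python3 - <<'E'
from look import look
from h import *
C,im=look("pics/p100.png",627.8,238.5,165,0,0)
go(478,89,200,67)
E
```

```text
time: 19.35
tool_pos: [628.5, 239.3, 105.4]
tcp_rot: [179.9, -0.0, 84.0]
ft_force: [-4.3, -1.0, 10.6]
finger_gap: 38.2
grip_force: 30.4
time: 20.35
tool_pos: [630.6, 240.0, 240.4]
tcp_rot: [179.5, -0.2, 84.0]
ft_force: [0.6, -1.0, 0.4]
finger_gap: 85.2
grip_force: 0.0
time: 20.55
tool_pos: [627.0, 238.9, 231.4]
tcp_rot: [-179.9, 0.1, 84.0]
ft_force: [-0.7, -0.6, 0.3]
finger_gap: 85.2
grip_force: 0.0
expect cap px 260 207
cap blob [259.  166.3] [  88   76 2143] ellipse [261.  176.4] [77.4 81.9]
cap xy [630.1 267.9 161. ]
total [-0.1646 -0.1321  0.0316] rows 5 each [-0.0329 -0.0264  0.0063] turn 17.0 yaw 84.0 t 20.6
```

View pics/p100.png

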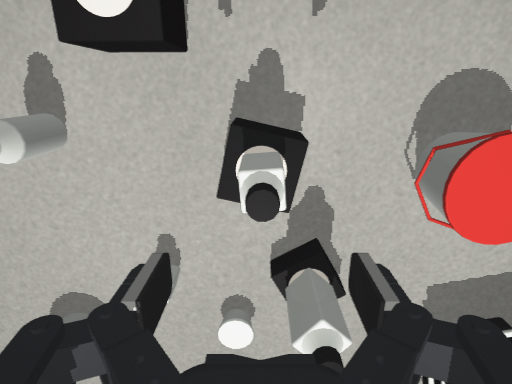

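```bash
python3 -m handwheel '[[-0.0329,-0.0264,0,0],[-0.0329,-0.0264,0,0],[-0.0329,-0.0264,0,0],[-0.0329,-0.0264,0.015,0],[-0.0329,-0.0264,0.015,0],[0,0,0,8],[0,0,0,8],[0,0,0,1],[0,0,0,0],[0,0,0,0]]'; python3 - <<'E'
from look import look
from h import *
C,im=look("pics/w75.png",480,90,75,0,0)
print(r.sense()["tool_pos"],r.sense()["tcp_rot"])
E
```

```text
time: 21.6
tool_pos: [479.2, 89.5, 202.9]
tcp_rot: [-180.0, 0.0, 67.2]
ft_force: [0.4, -0.0, -0.9]
finger_gap: 85.5
grip_force: 0.0
expect cap px 260 181
cap blob [261.7 178. ] [ 25  29 552] ellipse [261.7 178. ] [23.9 27.7]
cap xy [482.5  91.2  71. ]
[479.26384587  89.60402439 203.00554705] [-1.79971400e+02  1.53558997e-02  6.71381209e+01]
```

View pics/w75.png

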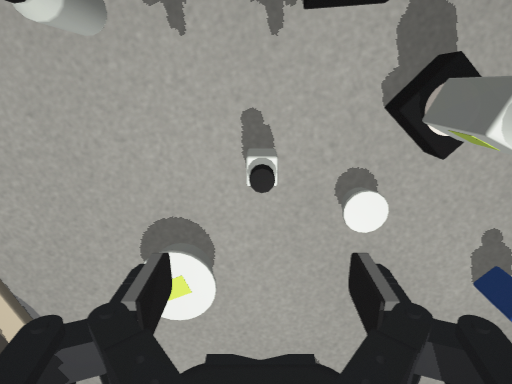

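```bash
python3 -m handwheel '[[0.001,0.0014,0.04,0],[0,0,0.045,0],[0,0,0.045,0],[0,0,0.03,0],[0,0,0.02,0],[0,0,0.011,0],[0,0,0,0],[0,0,0,0]]'; python3 -m handwheel '[[0,0,0,0],[0,0,0,0],[0,0,0,0],[0,0,0,0],[0,0,0,0],[0,0,0,0],[0,0,0,0],[0,0,0,0],[0,0,0,0],[0,0,0,0]]' 0.015 30; python3 -m handwheel '[[0,0,-0.02,0],[0,0,-0.04,0],[0,0,-0.045,0],[0,0,-0.045,0],[0,0,-0.045,0],[0,0,0,0],[0,0,0,0]]'; python3 -c "
from h import *
go(520.4,411,102)"
```

```text
time: 22.45
tool_pos: [481.7, 89.9, 13.2]
tcp_rot: [179.9, -0.0, 67.0]
ft_force: [-0.1, 0.6, 0.1]
finger_gap: 85.6
grip_force: 0.0
time: 23.45
tool_pos: [481.5, 89.8, 13.0]
tcp_rot: [179.9, -0.0, 67.0]
ft_force: [-1.6, -0.2, 5.2]
finger_gap: 31.4
grip_force: 30.8
time: 24.15
tool_pos: [481.8, 89.9, 208.6]
tcp_rot: [179.8, -0.1, 67.0]
ft_force: [-0.7, 0.1, -0.7]
finger_gap: 31.5
grip_force: 30.1
total [ 0.3105 -0.0904  0.1068] rows 8 each [ 0.0388 -0.0113  0.0133] turn None yaw 67.0 t 24.15
```

```bash
python3 -m handwheel '[[0.025,-0.0074,0,0],[0.04,-0.0115,0,0],[0.045,-0.013,0,0],[0.045,-0.013,0,0],[0.045,-0.013,0,0],[0.045,-0.013,0,0],[0.035,-0.01,0,0],[0.02,-0.006,0,0],[0.0105,-0.0035,0,0],[0,0,0,0]]'; python3 -m handwheel '[[0,0,0,0],[0,0,0,0],[0,0,0,0]]'; python3 - <<'E'
from h import *
C=cam("wrist");im=r.snapshot("wrist")[:,:,::-1];cv2.imwrite("pics/pre90.png",im)
u,v=proj(C,[520.4,411,90]);c,st,l=blob(im.min(2)>170,u,v,40);print(u,v,c,st,ray(C,*c,90));go(520.4,411,103)
E
```

```text
time: 25.15
tool_pos: [518.1, 411.3, 204.9]
tcp_rot: [-179.9, 0.2, 67.1]
ft_force: [0.6, -0.6, -0.7]
finger_gap: 31.6
grip_force: 30.1
time: 25.45
tool_pos: [519.5, 409.8, 207.5]
tcp_rot: [180.0, -0.0, 66.9]
ft_force: [0.8, 0.3, -1.4]
finger_gap: 31.4
grip_force: 30.1
259.249474134267 184.1109068051586 [259.8405959  181.66666667] [ 230  154   60   57 2685] [521.75192379 412.85056316  90.        ]
total [0.0013 0.0004 0.1046] rows 3 each [0.0004 0.0001 0.0349] turn None yaw 66.9 t 25.5
```

View pics/pre90.png

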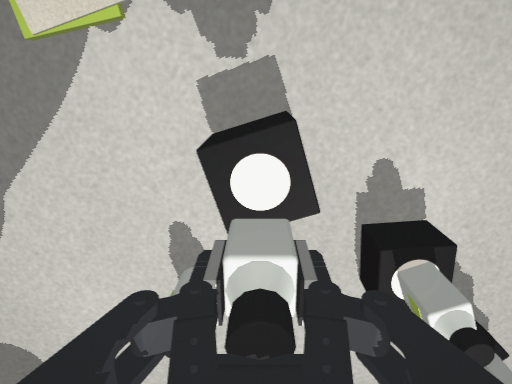

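```bash
python3 -m handwheel '[[0.0015,0.0005,0.02,0],[0,0,0.03,0],[0,0,0.025,0],[0,0,0.015,0],[0,0,0.008,0],[0,0,0.004,0],[0,0,0.003,0],[0,0,0.001,0],[0,0,0,0],[0,0,0,0]]'
```

```text
time: 26.5
tool_pos: [521.1, 412.6, 103.1]
tcp_rot: [179.9, -0.1, 67.0]
ft_force: [-1.0, -1.2, 6.6]
finger_gap: 31.6
grip_force: 30.8
```

```bash
python3 -m handwheel '[[0,0,0,0],[0,0,0,0],[0,0,0,0],[0,0,0,0],[0,0,0,0],[0,0,-0.02,0],[0,0,-0.04,0],[0,0,-0.04,0],[0,0,-0.04,0],[0,0,0,0]]' 0.0854; python3 -m handwheel '[[-0.03,0,0,0],[-0.045,0,0,0],[-0.045,0,0,0],[-0.045,0,0,0],[-0.045,0,0,0],[-0.03,0,0,0],[0,0,0,0],[0,0,0,0],[0,0,0,0]]'; python3 - <<'E'
from h import *
im=r.snapshot("top")[:,:,::-1];cv2.imwrite("pics/topF.png",im);C=cam("top")
for n,x,y,h in[("150",514,-393,160),("125",669,75,160),("100",626,237,160),("75",519,410,160),("rb",379,294,107),("jar",402,-270,75)]:
    u,v=proj(C,[x,y,h]);m=im.max(2)<60
    if h==160:
        # cap dark surrounded by white shoulder
        c,st,l=blob(m,u,v,8)
    else: c,st,l=blob(m,u,v,15)
    print(n,(round(u,1),round(v,1)),c.round(1),st[2:],ray(C,*c,h).round(1))
s=r.snapshot("side")[:,:,::-1];cv2.imwrite("pics/F.png",np.hstack([cv2.resize(im[100:270,60:410],(450,219)),s[40:384,150:500]][:1]))
cv2.imwrite("pics/sideF.png",s)
E
```

```text
time: 27.5
tool_pos: [523.0, 414.0, 249.9]
tcp_rot: [179.6, -0.6, 67.0]
ft_force: [1.0, -0.1, 0.4]
finger_gap: 85.3
grip_force: 0.0
time: 28.4
tool_pos: [426.6, 191.8, 241.3]
tcp_rot: [180.0, -0.0, 67.0]
ft_force: [0.5, 0.1, 0.6]
finger_gap: 85.6
grip_force: 0.0
150 (np.float64(389.4), np.float64(196.0)) [388.3 196.4] [11 10 92] [ 512.9 -390.   160. ]
125 (np.float64(217.2), np.float64(137.8)) [217.3 138.3] [10 10 73] [667.7  74.7 160. ]
100 (np.float64(157.5), np.float64(151.8)) [158.2 150.2] [ 9 11 54] [630.4 235.2 160. ]Traceback (most recent call last):
  File "<stdin>", line 7, in <module>
  File "h.py", line 19, in blob
    i=1+min(range(n-1),key=lambda k:np.hypot(*(c[k+1]-[u,v]))-0.3*st[k+1,4])
        ~~~^^^^^^^^^^^^^^^^^^^^^^^^^^^^^^^^^^^^^^^^^^^^^^^^^^^^^^^^^^^^^^^^^
ValueError: min() iterable argument is empty
```

View pics/topF.png

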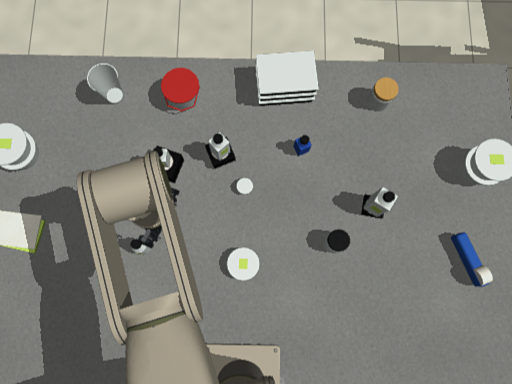

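```bash
python3 -c "
from h import *
go(420,-60,240)"
```

```text
total [-0.2346  0.0923  0.0011] rows 6 each [-0.0391  0.0154  0.0002] turn None yaw 67.0 t 28.45
```

```bash
python3 -m handwheel '[[-0.039,0.0155,0,0],[-0.039,0.0155,0,0],[-0.039,0.0155,0,0],[-0.039,0.0155,0,0],[-0.039,0.0155,0,0],[-0.039,0.0155,0,0],[0,0,0,0],[0,0,0,0],[0,0,0,0]]'; python3 - <<'E'
from h import *
for cam_n in("top","side"):
  im=r.snapshot(cam_n)[:,:,::-1];cv2.imwrite(f"pics/{cam_n}G.png",im);C=cam(cam_n)
  for n,x,y,h in[("150",514,-392,160),("125",670,75,160),("100",627,238,160),("75",520,411,160),("rb",379,294,107),("jar",402,-270,75)]:
    u,v=proj(C,[x,y,h]);c,st,l=None,None,None
    try: c,st,l=blob(im.max(2)<60,u,v,15 if n=="jar" else 9);print(cam_n,n,np.round([u,v],1),c.round(1),st[2:],ray(C,*c,h).round(1))
    except ValueError: print(cam_n,n,(u,v),"none")
E
```

```text
time: 29.35
tool_pos: [420.7, -59.4, 241.1]
tcp_rot: [-180.0, -0.0, 67.0]
ft_force: [-0.5, -0.2, 0.3]
finger_gap: 85.2
grip_force: 0.0
top 150 [389. 196.] [388.2 196.4] [11 10 91] [ 513.  -389.8  160. ]
top 125 [217.2 137.5] [217.3 138.4] [ 9 10 70] [667.5  74.7 160. ]
top 100 [157.1 151.4] [157.3 151.2] [ 9 11 76] [627.5 237.5 160. ]
top 75 [ 90.4 188.5] [ 90.  186.9] [ 15  18 139] [524.3 412.4 160. ]
top rb [135.2 243.6] [135.1 243.7] [11 10 82] [378.8 294.3 107. ]
top jar [338.1 239.9] [338.1 240. ] [ 23  21 381] [ 401.8 -269.9   75. ]
side 150 [332.9 298. ] [332.6 298. ] [ 17  19 235] [ 513.6 -391.8  160. ]
side 125 [302.1 130.9] [302.8 131.8] [10  9 76] [669.8  70.6 160. ]
side 100 [265.  104.5] [265.7 105. ] [ 8  8 54] [627.9 234.6 160. ]
side 75 [214.1  84.1] [214.  84.] [ 19  19 253] [520.1 412.1 160. ]
side rb [177.4 124.6] [180.1 123.3] [ 13  14 102] [387.7 299.3 107. ]
side jar [242.5 286.2] [242.3 286.3] [ 30  30 685] [ 401.6 -270.1   75. ]
```

```bash
python3 -c "
import cv2,numpy as np
a=cv2.imread('pics/topG.png')[130:240,60:410];b=cv2.imread('pics/sideG.png')[60:200,150:350]
a=cv2.resize(a,(700,220));b=cv2.resize(b,(500,350),interpolation=2);o=np.zeros((570,700,3),np.uint8);o[:220]=a;o[220:,:500]=b;cv2.imwrite('pics/final.png',o)"
```

```text
(no output)
```

View pics/final.png

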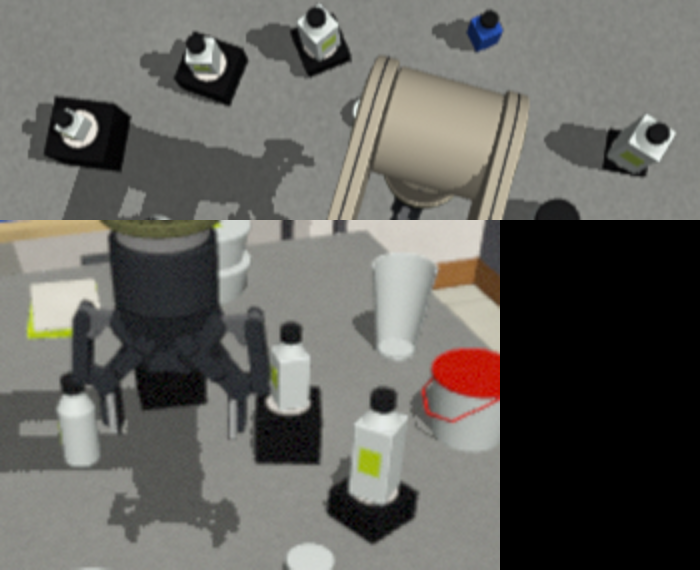

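The final picture shows all four bottles upright and centred on their discs. The round bottle and jar haven't moved.

```bash
python3 -c "
from bench import r
print(r.hand_in())"
```

```text
the job is handed in; nothing more can be done
None
```

The job is handed in: all four square bottles stand upright within about 3 mm of their riser centres, tallest on lowest to shortest on highest, with the round bottle, jar and blue look-alike untouched, in about 30 s of robot time (bottle_75's centring was confirmed only by eye in the last picture).

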